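Tip the grinding balls into the keyed tray

TASK

First stack the loose white tray on the keyed base in front of the little tip cart, with its lugs fully down in the matching notches (so its upright grip tab is at the end away from the cart). Then lift the cart's handle so that it tips forward over its wheels and all three grinding balls roll into the tray, and gently lower the cart all the way back onto its rest, without letting it fall. Leave the other things on the bench where they are.

Things in the scene. Friction and masses are not known exactly. Their poses are not given: they have to be found in the camera images.
- dock: Fixed stand of the tip cart. Origin: on the bench under the cart's wheel axle. +x points the way the cart tips and pours, z up, y parallel to the axle. Grey plinth (x -140 to +45 mm, y +-80, 50 high) carries the cart; beyond it at x 79 to 219, y +-70 is the keyed base: a grey plate 20 high with two notches in its top.
- seat (a point): Centre of the keyed base's top face (dock 149, 0, 20 mm): where the tray's origin belongs, tray x along dock +x. Notches, 15 deep, centred on dock y = 0: a wide one 45 mm beyond this point along +x (about 23 along x by 77 along y), a narrow one 45 mm before it (about 23 by 41).
- axle (a point): Centre of the cart's wheel axle (dock 0, 0, 90 mm), the line it tips about. Cart: steel hopper 104 mm wide along y, open at the pouring nose; at rest the nose lip is 64 mm ahead of the axle and 137 above the bench, the rear wall about 118 mm behind the axle; rubber wheels of 80 mm diameter at both sides.
- cart (a joint): Tip angle of the cart in rad: 0 = standing on its rest, grows as the handle is lifted and the nose goes down forward; stop at 0.95. The balls roll out between about 0.5 and 0.7. The hinge turns nearly freely; the cart (0.6 kg) falls back by its weight when let go. Lifting at the handle takes under 8 N.
- handle (a point): Grip point on the cart's handle, a flat steel paddle 10 mm thick, 100 wide (along dock y), rising from the rear wall's top and leaning back, away from the nose, 38 degrees from vertical at rest: pinch its flat faces along that slope. At rest at dock (-147, 0, 161) mm, moves and turns with the cart. Paddle goes on 25 mm up the slope, 45 mm down it.
- tray: Loose white tray, 0.25 kg, 150 x 150 mm, walls 4 thick, 34 high. Origin: centre of its floor's underside, z up. Below it two lugs 12 deep: wide (16 along x by 70 along y) at x +45, narrow (16 by 34) at x -45. At x +70, y 0 an upright grip tab 10 thick (x), 50 wide (y), top 78 mm above the origin. Sags slightly when held by the tab.
- ball0_center (a point): Centre of a white ceramic grinding ball, 28 mm diameter, 70 g, lying in the cart against its rear wall at the start; must end in the tray.
- ball1_center (a point): Centre of a white ceramic grinding ball, 28 mm diameter, 70 g, lying in the cart against its rear wall at the start; must end in the tray.
- ball2_center (a point): Centre of a white ceramic grinding ball, 28 mm diameter, 70 g, lying in the cart against its rear wall at the start; must end in the tray.
- jar: Bystander: screw-cap jar, 48 mm diameter, 65 high, on the bench beside the cart, on the dock's +y side. Origin in its underside. Leave it.
- beaker: Bystander: white plastic cup, 60 mm diameter, 70 high, on the dock's -y side. Origin in its underside. Leave it.
- bone: Bystander: brownish bone about 114 mm long, 24 high, lying beside the keyed base on the dock's +y side. Origin in its underside. Leave it.
- dish: Bystander: flat glass dish, 80 mm diameter, 16 high, beside the keyed base on the dock's -y side. Origin in its underside. Leave it.
- brush: Bystander: brush lying at the far left. Origin in its underside. Leave it.
- flask: Bystander: bottle, 56 mm diameter, 130 high, standing at the near left. Origin in its underside. Leave it.
- block: Bystander: dark steel block 60 x 40 x 30 mm at the far right. Origin in its underside. Leave it.

How it is judged:
On the way, in this order (a step that is already met when the one before it is completed fails the run):
1. the tray is stacked with its lugs down in the notches, upright and let go (horizontal distance between tray and seat below 0.007 m and z of tray in the frame of dock below 0.0245 m and angle between tray's own z axis and vertical below 0.05 rad and angle between the x axis of tray and the x axis of dock, either way round below 0.1 rad and contact force between the fingers and tray below 0.1 N), for 0.2 s.
2. the cart is tipped forward (value of joint cart above 0.45 rad), for 0.1 s.
3. the cart is lowered back onto its rest (value of joint cart below 0.04 rad), for 0.2 s.
At the end, for the whole second after the job is handed in: The tray sits on the keyed base, lugs in the notches (within 7 mm of its place, not more than 4.5 mm proud, level within 3 degrees, turned at most 6 degrees), all three balls lie in it, and the cart is back on its rest (tip angle under 0.04 rad) (horizontal distance between tray and seat below 0.007 m and z of tray in the frame of dock below 0.0245 m and angle between tray's own z axis and vertical below 0.05 rad and angle between the x axis of tray and the x axis of dock, either way round below 0.1 rad and x of ball0_center in the frame of tray between -0.075 and 0.075 m and y of ball0_center in the frame of tray between -0.075 and 0.075 m and z of ball0_center in the frame of tray between 0 and 0.06 m and x of ball1_center in the frame of tray between -0.075 and 0.075 m and y of ball1_center in the frame of tray between -0.075 and 0.075 m and z of ball1_center in the frame of tray between 0 and 0.06 m and x of ball2_center in the frame of tray between -0.075 and 0.075 m and y of ball2_center in the frame of tray between -0.075 and 0.075 m and z of ball2_center in the frame of tray between 0 and 0.06 m and value of joint cart below 0.04 rad); the robot touches nothing.
It fails at once if the cart is let fall back (faster than 2 rad/s) (velocity of joint cart below -2 rad/s).
It fails at once if another thing on the bench is moved more than 30 mm (distance of any of jar, beaker, bone, dish, brush, flask, block from where it was at the start of the episode above 0.03 m).
It also fails if it takes over 62 s, if anything falls off the work surface, if the arm or the gripper's body presses on something with over 40 N, if the wrist force passes 120 N, or if a joint passes its speed limit or range.

ROBOT

A 7-joint arm with a two-finger parallel gripper is mounted at the origin on the work surface. World frame = base frame: x ahead of the robot, y to its left, z up, the work surface at z = 0. Lengths are in m, angles in rad, forces in N, time in s.
With the tool pointing down it reaches from about 0.4 to 0.85 m from the base axis. Payload 10.4 kg.
Tool frame: the origin (TCP) lies midway between the tips of the shut fingers; the grasp point (between the pads) lies 19 mm behind it (r.grasp_offset is the distance from the TCP to the grasp point, in m); z points along the fingers, y is the line along which they close (so a half turn about z gives the same grasp; the last joint's range is limited). The gripper opens to 87 mm and grips with 3 to 60 N. Pads are 19 mm wide; open, the fingers measure 117 mm over their backs; the gripper's body (75 mm by 190 mm) begins 51 mm behind the grasp point.
Start: joints at [-0.023, 0.332, -0.065, 1.46, 0.022, 1.35, -0.088], TCP at [0.625, 0, 0.223] pointing down, gripper open.
Joint ranges: [-2.6, 2.6], [-0.5, 2.12], [-1.47, 1.34], [0.16, 2.42], [-1.27, 4.41], [0.06, 2.06], [-2.6, 2.6]. Speed limits (rad/s): [2.22, 2.22, 2.79, 2.79, 3.14, 3.14, 3.14].

INTERFACE

Orientations are given as a unit quaternion [x, y, z, w].
In Python, from bench import r gives the robot as it stands.
- The arm moves only by the tool drive_tool, never from a script. Its argument "moves" is a list that holds one entry, the list of rows, each a list of 7 numbers: the shift along the tool's x, y, z in m, then the turn, a rotation vector about the tool's x, y, z in rad, then the opening, from 0 (shut) to 1 (fully open). In form: [[[tx, ty, tz, ax, ay, az, jaw], ...]]. A call has 1 to 10 rows; each row shifts and turns the commanded pose from where the row before left it, along the tool's axes as they then stand; what a row does not reach is not made up. A row lasts 1/10 s, in which the tool goes at most 50 mm and 8.59 degrees, less where a joint would pass 70% of its speed; a pose out of reach is approached as far as the arm can. A call is refused whole if a number of a shift passes 0.05 or a number of a turn 0.15, either way. A call with a gripper value outside its range is refused whole. The fingers move at their own pace and stop on an object; "squeeze" is the grip in N (left out, the last holds). Time passes only in rows, so rows that do not move let the fingers close. It gives the time, the measured TCP pose, the force, the opening and the grip force at its end, in the units of the state.
- r.read_state(): the state, without advancing time (a new reading comes with each control period).
- r.camera(name): name is "scene" or "side" or "wrist"; returns the picture (480x640x3 uint8, red, green, blue); there is no depth.
- r.camera_info(name): a dict with "mtx" (3x3 intrinsics, pixels), "rvec" (rotation vector, rad) and "tvec" (3), from world to camera coordinates, as OpenCV has them; the wrist camera has in their place "T_tool_cam" (4x4, takes a point from camera to tool coordinates, whose origin is the TCP and whose axes are the flange's). Camera axes: x right, y down, z forward; pixel columns grow to the right and rows downward; lengths in m; the calibration is good to about 2 mm. A picture is of the moment at which its call begins: read the wrist's pose just before it. camera_info takes no time and is no camera call.
- r.close_job(): hands the job in; it is judged then, once.
Trained networks look in the newest picture that a camera, given by its name, has taken for a name from the list of things; names that differ only in an ending like _2 or _b are one class to them, and where a whole thing is asked for, a point or a joint stands for the part that bears it (a point fixed in the world has none). Each returns a list of dicts, best first, with "conf" (0 to 1); they miss things now and then, are a little off and sometimes report something else, mostly with a low value. They report only what shows in the picture. A call takes as long as a camera call.
- r.find_in(camera, query): "bbox" ([left, top, right, bottom] in pixels, round what is visible of it).
- r.place_of(camera, query): "at" ([column, row] in pixels: a listed point, or the origin of a listed thing).
The state is a dict: "time": time; "joint_positions": joint angles; "joint_vel": joint speeds; "joint_torque": joint torques, N m; "ee_pos": TCP position; "eef_rot": TCP orientation; "ft_force": force on the tool from outside, world axes, zero at the start; "torque": the same for the moment, N m; "width": finger opening in m; "grip_force": force on a finger pad.
Only numpy, scipy, OpenCV 4.12 (cv2) and the standard library are available. Lean on these libraries where they do the work, as an engineer would, in place of code of your own. Each camera call takes 0.05 s, during which the arm holds its last target. There are 200 camera calls.

## Working session

There is one attempt and no reset: what is moved stays moved. The work goes in short steps, Python scripts to look and compute and a tool call to move; the robot and the scene stay as the last step left them, time stands still between calls to the robot, and variables do not carry over. Pictures are saved under pics/ and viewed, at most 13 in all, crops included, and the job is handed in when it is done.

Besides the shell and the picture viewer there is one more tool, called as name(argument=value, ...), one argument or row to a line, values as JSON. drive_tool: Moves the arm, as the interface text tells. Its arguments: {"type":"object","properties":{"moves":{"type":"array"},"squeeze":{"type":"number"}},"required":["moves"]}

```bash
mkdir -p pics
cat > h.py <<'E'
import numpy as np, cv2
from bench import r
from scipy.spatial.transform import Rotation as R
def cam(name):
    i=r.camera_info(name); K=np.array(i["mtx"],float)
    if "rvec" in i:
        Rm=cv2.Rodrigues(np.array(i["rvec"],float))[0]; t=np.array(i["tvec"],float).reshape(3)
    else:
        s=r.read_state(); T=np.eye(4);T[:3,:3]=R.from_quat(s["eef_rot"]).as_matrix();T[:3,3]=s["ee_pos"]
        M=np.linalg.inv(T@np.array(i["T_tool_cam"])); Rm,t=M[:3,:3],M[:3,3]
    return K,Rm,t
def onz(c,px,z):
    K,Rm,t=c; d=Rm.T@np.linalg.inv(K)@np.array([px[0],px[1],1.]); o=-Rm.T@t
    return o+d*(z-o[2])/d[2]
def proj(c,P):
    K,Rm,t=c; return cv2.projectPoints(np.array(P,float).reshape(-1,3),Rm,t,K,None)[0].reshape(-1,2)
def snap(name,f=None):
    c=cam(name); im=r.camera(name)
    if f: cv2.imwrite("pics/"+f,cv2.cvtColor(im,cv2.COLOR_RGB2BGR))
    return c,im
E
python3 - <<'E'
from h import *
Z=dict(seat=None,dock=0,tray=None,axle=.09,handle=.161,seat_=.02)
for n in("scene","side"):
    c,im=snap(n,n+"0.png"); print(n,(-c[1].T@c[2]).round(3))
    for q,z in [("seat",.02),("dock",0),("axle",.09),("handle",.161),("tray",0.012),("ball0_center",.12),("jar",0),("beaker",0),("bone",0),("dish",0),("flask",0),("block",0),("brush",0)]:
        for d in r.place_of(n,q)[:1]: print(q,np.round(d["at"]),round(d["conf"],2),onz(c,d["at"],z).round(3))
print(r.read_state()["time"])
E
```

```text
scene [ 1.165 -0.301  0.843]
seat [348. 281.] 0.72 [0.552 0.044 0.02 ]
dock [293. 311.] 0.6 [ 0.566 -0.109  0.   ]
axle [295. 288.] 0.61 [ 0.574 -0.101  0.09 ]
handle [225. 294.] 0.76 [ 0.586 -0.254  0.161]
tray [424. 240.] 0.95 [0.501 0.304 0.012]
ball0_center [260. 312.] 0.56 [ 0.627 -0.198  0.12 ]
jar [265. 277.] 0.41 [ 0.439 -0.135  0.   ]
beaker [308. 365.] 0.78 [ 0.714 -0.13   0.   ]
bone [316. 254.] 0.62 [0.415 0.019 0.   ]
dish [376. 330.] 0.71 [0.694 0.048 0.   ]
flask [404. 203.] 0.57 [0.329 0.348 0.   ]
block [181. 377.] 0.74 [ 0.631 -0.387  0.   ]
brush [455. 282.] 0.64 [0.649 0.3   0.   ]
side [0.23  0.778 0.901]
seat [297. 258.] 0.73 [0.55  0.035 0.02 ]
dock [310. 223.] 0.91 [ 0.569 -0.109  0.   ]
axle [312. 199.] 0.73 [ 0.561 -0.106  0.09 ]
handle [321. 142.] 0.73 [ 0.588 -0.253  0.161]
tray [267. 361.] 0.8 [0.507 0.313 0.012]
ball0_center [307. 168.] 0.42 [ 0.604 -0.183  0.12 ]
jar [361. 228.] 0.68 [ 0.436 -0.135  0.   ]
beaker [263. 207.] 0.68 [ 0.713 -0.126  0.   ]
bone [348. 268.] 0.7 [0.428 0.009 0.   ]
dish [240. 249.] 0.63 [0.703 0.039 0.   ]
flask [358. 410.] 0.89 [0.307 0.345 0.   ]
block [310. 197.] 0.34 [ 0.604 -0.208  0.   ]
brush [202. 339.] 0.71 [0.662 0.303 0.   ]
1.4
```

View pics/scene0.png

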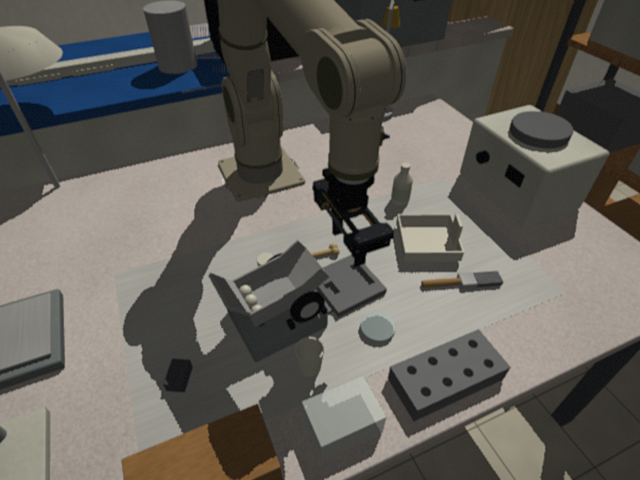

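View pics/side0.png

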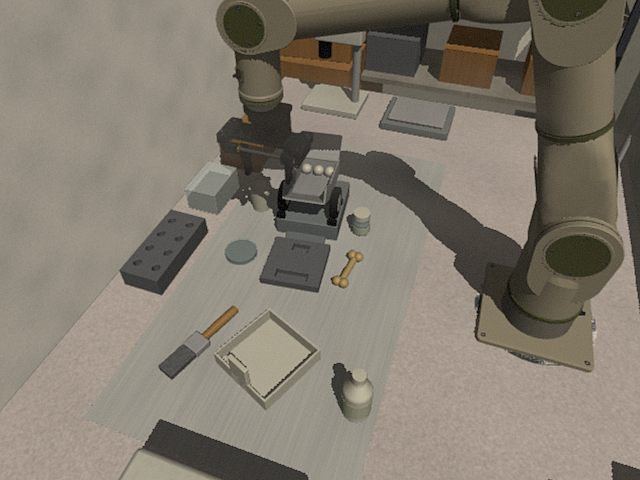

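The scene view shows the tray at (425,240) with its tab to the right, at (457,232). The balls lie in the cart at (248,295). In the side view the tab is at (237,368), and the keyed base is at (297,260). Next I fit the tray yaw and the dock yaw.

Run:
```python
from h import *
c=cam("side")
for p in [(268,313),(320,352),(265,398),(215,355)]: print(onz(c,p,.046).round(3))
print("tabtop",onz(c,(229,353),.09).round(3),onz(c,(246,372),.09).round(3))
h=np.array([.587,-.2535]);s=np.array([.551,.0395]);print("dock yaw",np.degrees(np.arctan2(*(s-h)[::-1])))
st=r.read_state();print(st["ee_pos"],R.from_quat(st["eef_rot"]).as_matrix().round(3),st["width"])
print(r.camera_info("wrist")["T_tool_cam"], r.grasp_offset)
```

```text
[0.541 0.225 0.046]
[0.406 0.277 0.046]
[0.469 0.401 0.046]
[0.599 0.352 0.046]
tabtop [0.557 0.361 0.09 ] [0.51  0.386 0.09 ]
dock yaw 97.00464724129446
[6.25007565e-01 3.07470718e-05 2.22570639e-01] [[ 0.  1.  0.]
 [ 1. -0.  0.]
 [ 0.  0. -1.]] 0.08665593951031425
[[-9.14673103e-04 -9.59451354e-01 -2.81872779e-01  7.84419572e-02]
 [ 9.99999562e-01 -8.22337692e-04 -4.45873815e-04  5.90634681e-05]
 [ 1.95999625e-04 -2.81873063e-01  9.59451686e-01 -1.61984067e-01]
 [ 0.00000000e+00  0.00000000e+00  0.00000000e+00  1.00000000e+00]] 0.0187
```

drive_tool(
  moves=[
    [[0.045, -0.011, 0, 0, 0, 0, 1], [0.045, -0.011, 0, 0, 0, 0, 1], [0.045, -0.011, 0, 0, 0, 0, 1], [0.045, -0.011, 0, 0, 0, 0, 1], [0.045, -0.011, 0, 0, 0, 0, 1], [0.045, -0.011, 0, 0, 0, 0, 1], [0.045, -0.011, 0, 0, 0, 0, 1], [0.045, -0.011, 0, 0, 0, 0, 1], [0.01, 0, 0, 0, 0, -0.14, 1], [0, 0, 0, 0, 0, -0.14, 1]],
  ],
)

```text
time: 2.4
ee_pos: [0.5353, 0.3733, 0.2222]
eef_rot: [0.598, 0.802, 0.0, -0.001]
ft_force: [0.6, -0.9, -0.2]
width: 0.0873
grip_force: 0.0
```

drive_tool(
  moves=[
    [[0, 0, 0, 0, 0, -0.14, 1], [0, 0, 0, 0, 0, -0.14, 1], [0, 0, 0, 0, 0, -0.14, 1], [0, 0, 0, 0, 0, -0.14, 1], [0, 0, 0, 0, 0, -0.14, 1], [0, 0, 0, 0, 0, -0.14, 1], [0, 0, 0, 0, 0, 0, 1]],
  ],
)

```text
time: 3.1
ee_pos: [0.5371, 0.3699, 0.2225]
eef_rot: [0.222, 0.975, 0.0, -0.0]
ft_force: [-0.5, -0.4, 0.1]
width: 0.0872
grip_force: 0.0
```

Run:
```python
from h import *
c,im=snap("wrist","w1.png"); print(r.place_of("wrist","tray")[:2])
st=r.read_state();print(st["time"],st["ee_pos"].round(4),R.from_quat(st["eef_rot"]).as_matrix().round(3))
print(proj(c,[.536,.373,.09]))
```

```text
[{'at': [251.4, 204.3], 'conf': 0.85}]
3.2 [0.5371 0.3699 0.2225] [[-0.898  0.44  -0.   ]
 [ 0.44   0.898  0.   ]
 [ 0.     0.    -1.   ]]
[[321.36477291 224.21734112]]
```

View pics/w1.png

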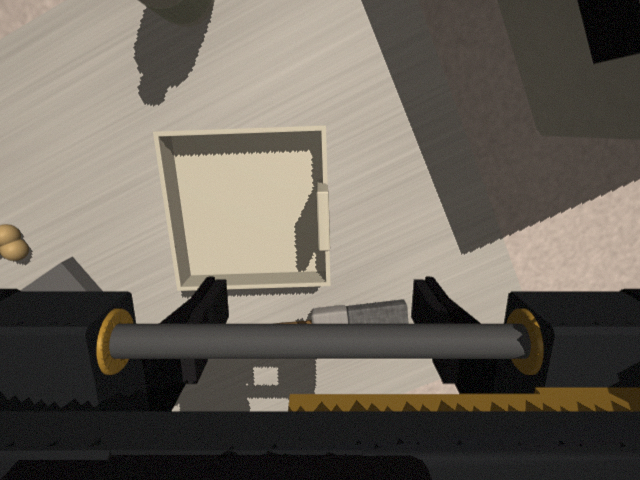

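The wrist view shows the tab top at about (323,217), with corners (317–329, 184–250). The rim corners are (154,132), (326,127), (329,287) and (180,290).

Run:
```python
from h import *
c=cam("wrist");st=r.read_state();M=R.from_quat(st["eef_rot"]).as_matrix()
P=[onz(c,p,.046)[:2] for p in [(154,132),(326,127),(329,287),(180,290)]]
print(np.round(P,3),"center",np.mean(P,0).round(4))
for a,b in((0,1),(3,2),(2,1)):
    d=P[b]-P[a];print(np.degrees(np.arctan2(d[1],d[0])).round(1),np.linalg.norm(d).round(3))
T=onz(c,(323,217),.09);a=onz(c,(317.5,184),.09);b=onz(c,(318,250),.09)
a2=onz(c,(328,184),.09);b2=onz(c,(329,249),.09)
for u,v in((b,a),(b2,a2)): print("tab edge",np.degrees(np.arctan2(*(u-v)[:2][::-1])),np.linalg.norm(u-v))
print("tab",T.round(4),"in tool",(M.T@(T-st["ee_pos"])).round(4))
```

```text
[[0.408 0.274]
 [0.47  0.41 ]
 [0.606 0.347]
 [0.545 0.215]] center [0.5075 0.3116]
65.5 0.149
65.1 0.146
155.3 0.15
tab edge -25.788167460433705 0.05441143962822252
tab edge -24.89060851099954 0.053557114284636144
tab [0.5312 0.3768 0.09  ] in tool [0.0083 0.0036 0.1325]
```

drive_tool(
  moves=[
    [[0.009, 0.0036, 0.03, 0, 0, -0.023, 1], [0, 0, 0.04, 0, 0, 0, 1], [0, 0, 0.04, 0, 0, 0, 1], [0, 0, 0.035, 0, 0, 0, 1], [0, 0, 0.025, 0, 0, 0, 1], [0, 0, 0.0075, 0, 0, 0, 1], [0, 0, 0, 0, 0, 0, 1], [0, 0, 0, 0, 0, 0, 0], [0, 0, 0, 0, 0, 0, 0], [0, 0, 0, 0, 0, 0, 0]],
  ],
  squeeze=50,
)

```text
time: 4.2
ee_pos: [0.5312, 0.3777, 0.0465]
eef_rot: [0.213, 0.977, 0.001, 0.001]
ft_force: [-0.1, -0.1, -1.6]
width: 0.0704
grip_force: 0.0
```

drive_tool(
  moves=[
    [[0, 0, 0, 0, 0, 0, 0], [0, 0, 0, 0, 0, 0, 0], [0, 0, 0, 0, 0, 0, 0], [0, 0, 0, 0, 0, 0, 0]],
  ],
)

```text
time: 4.6
ee_pos: [0.5305, 0.3772, 0.0451]
eef_rot: [0.212, 0.977, 0.0, 0.0]
ft_force: [0.1, 0.6, 0.2]
width: 0.0389
grip_force: 0.0
```

drive_tool(
  moves=[
    [[0, 0, 0, 0, 0, 0, 0], [0, 0, 0, 0, 0, 0, 0], [0, 0, 0, 0, 0, 0, 0], [0, 0, 0, 0, 0, 0, 0], [0, 0, 0, 0, 0, 0, 0], [0, 0, 0, 0, 0, 0, 0], [0, 0, 0, 0, 0, 0, 0]],
  ],
)

```text
time: 5.3
ee_pos: [0.5305, 0.3771, 0.045]
eef_rot: [0.212, 0.977, -0.0, 0.0]
ft_force: [-0.9, -1.3, 0.4]
width: 0.0096
grip_force: 50.0
```

drive_tool(
  moves=[
    [[0, 0, -0.02, 0, 0, 0, 0], [0, 0, -0.03, 0, 0, 0, 0], [0, 0, -0.03, 0, 0, -0.1, 0], [0, 0, -0.02, 0, 0, -0.12, 0], [0, 0, 0, 0, 0, -0.12, 0], [0, 0, 0, 0, 0, -0.12, 0], [0, 0, 0, 0, 0, -0.09, 0], [0.005, -0.025, 0, 0, 0, 0, 0], [0.005, -0.04, 0, 0, 0, 0, 0], [0.005, -0.04, 0, 0, 0, 0, 0]],
  ],
)

```text
time: 6.3
ee_pos: [0.5277, 0.2703, 0.1445]
eef_rot: [-0.062, 0.998, 0.0, -0.0]
ft_force: [0.3, -0.3, -2.8]
width: 0.0098
grip_force: 50.0
```

drive_tool(
  moves=[
    [[0.005, -0.04, 0, 0, 0, 0, 0], [0, -0.04, 0, 0, 0, 0, 0], [0, -0.035, 0, 0, 0, 0, 0], [0, -0.02, 0, 0, 0, 0, 0], [0, 0, 0, 0, 0, 0, 0], [0, 0, 0, 0, 0, 0, 0], [0, 0, 0, 0, 0, 0, 0]],
  ],
)

```text
time: 7.0
ee_pos: [0.5395, 0.1379, 0.145]
eef_rot: [-0.062, 0.998, 0.0, -0.0]
ft_force: [-0.5, 0.3, -2.7]
width: 0.0096
grip_force: 50.0
```

Run:
```python
from h import *
c,im=snap("wrist","w2.png")
a,i2=snap("side"); 
d=r.place_of("side","seat"); print(d)
st=r.read_state();print(st["time"],st["ee_pos"].round(4),R.from_quat(st["eef_rot"]).as_matrix().round(3),st["ft_force"])
big=cv2.resize(i2[120:345,160:460],(800,600),interpolation=cv2.INTER_CUBIC)
cv2.imwrite("pics/s2.png",big[:,:,::-1])
```

```text
[{'at': [295.5, 256.3], 'conf': 0.63}]
7.15 [0.5397 0.1376 0.145 ] [[-0.992 -0.124 -0.   ]
 [-0.124  0.992  0.   ]
 [ 0.     0.    -1.   ]] [ 0.83966545  0.06099638 -1.34904607]
```

View pics/w2.png

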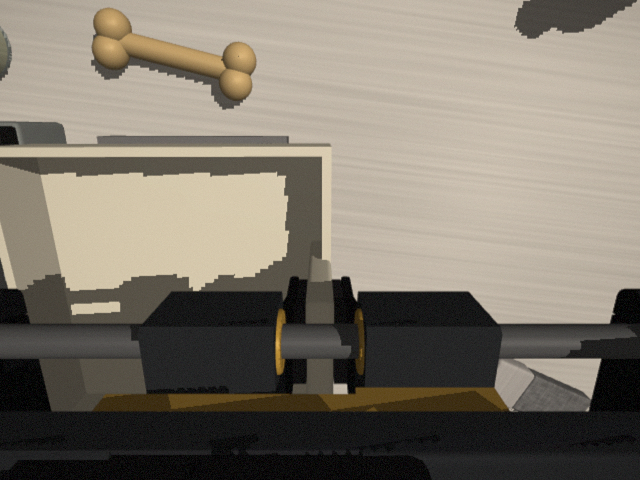

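View pics/s2.png

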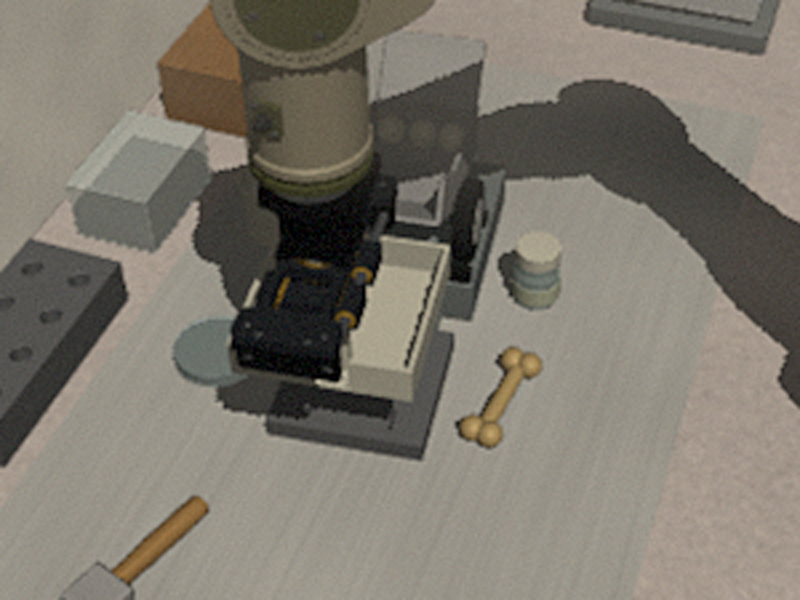

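The wrist view shows the far edge of the base top from (97,137) to (288,137), and the tray's far rim corner at (331,145). The side view shows the tray level, hovering over the base and a little beyond it.

Run:
```python
from h import *
c=cam("wrist");st=r.read_state();M=R.from_quat(st["eef_rot"]).as_matrix()
im=cv2.imread("pics/w2.png").astype(int)
for col in(110,150,200,250,280): print(col,[tuple(im[k,col]) [1] for k in range(128,162)])
for row in (138,140,142): print(row,[int(v) for v in im[row,88:104,1]],[int(v) for v in im[row,280:296,1]])
print([int(v) for v in im[200,310:345,1]])
a,b=onz(c,(97,137),.02),onz(c,(288.5,136.5),.02)
d=b-a;print(a.round(4),b.round(4),np.linalg.norm(d),np.degrees(np.arctan2(d[1],d[0])))
g=cv2.imread("pics/side0.png");
s=cam("side");Q=[onz(s,p,.02)[:2] for p in [(275,236),(330,243),(322,290),(261,281)]];print(np.round(Q,3),np.mean(Q,0))
u=d[:2]/np.linalg.norm(d[:2]);n=np.array([-u[1],u[0]])
print("seat from base edge", b[:2]-.07*u-.07*n, a[:2]+.07*u-.07*n)
# dock known points in views -> residual check
```

```text
110 [np.int64(176), np.int64(185), np.int64(183), np.int64(186), np.int64(184), np.int64(182), np.int64(171), np.int64(137), np.int64(86), np.int64(96), np.int64(102), np.int64(103), np.int64(100), np.int64(100), np.int64(102), np.int64(105), np.int64(115), np.int64(117), np.int64(135), np.int64(181), np.int64(195), np.int64(195), np.int64(199), np.int64(194), np.int64(194), np.int64(196), np.int64(194), np.int64(195), np.int64(179), np.int64(93), np.int64(77), np.int64(83), np.int64(85), np.int64(81)]
150 [np.int64(181), np.int64(181), np.int64(178), np.int64(182), np.int64(176), np.int64(181), np.int64(185), np.int64(169), np.int64(97), np.int64(99), np.int64(103), np.int64(101), np.int64(101), np.int64(103), np.int64(104), np.int64(109), np.int64(117), np.int64(117), np.int64(135), np.int64(181), np.int64(199), np.int64(199), np.int64(198), np.int64(197), np.int64(199), np.int64(198), np.int64(200), np.int64(201), np.int64(180), np.int64(94), np.int64(76), np.int64(84), np.int64(82), np.int64(82)]
200 [np.int64(182), np.int64(177), np.int64(180), np.int64(182), np.int64(184), np.i
[... 1642 characters left out ...]
, 181, 182, 127, 104, 103, 97, 101, 101, 100] [108, 106, 104, 108, 109, 107, 99, 77, 103, 175, 183, 180, 179, 182, 181, 183]
142 [180, 181, 179, 182, 182, 176, 181, 184, 179, 147, 105, 98, 101, 103, 100, 101] [110, 108, 106, 106, 107, 107, 107, 79, 104, 169, 172, 174, 174, 175, 176, 175]
[84, 84, 80, 87, 82, 85, 86, 83, 84, 86, 79, 97, 198, 204, 202, 202, 206, 202, 200, 202, 202, 185, 182, 177, 178, 180, 180, 180, 180, 181, 181, 179, 182, 178, 180]
[ 0.4902 -0.0327  0.02  ] [0.4725 0.1073 0.02  ] 0.14109762565565673 97.18944155721928
[[ 0.629 -0.016]
 [ 0.49  -0.038]
 [ 0.46   0.109]
 [ 0.602  0.13 ]] [0.54504853 0.04630575]
seat from base edge [0.55071651 0.04659479] [0.55085388 0.04550579]
```

Run:
```python
from h import *
c=cam("wrist");st=r.read_state();M=R.from_quat(st["eef_rot"]).as_matrix()
for px in [(331,146.5),(331.5,200)]:
    P=onz(c,px,.146); print((M.T@(P-st["ee_pos"])).round(4))
for z in(.146,.144,.142):
    P=onz(c,(20,146.5),z); print(z,(M.T@(P-st["ee_pos"])).round(4))
for z in (.02,.0): print((M.T@(onz(c,(288.5,136),z)-st["ee_pos"])).round(4))
# multi-view seat triangulation w/ side & scene
s=cam("side");i=cv2.imread("pics/side0.png")
cr=cv2.resize(i[225:300,250:340],(720,600),interpolation=cv2.INTER_CUBIC);cv2.imwrite("pics/base.png",cr)
```

```text
[ 0.0694  0.0057 -0.001 ]
[ 0.0468  0.0061 -0.001 ]
0.146 [ 0.0695 -0.1237 -0.001 ]
0.144 [ 0.0694 -0.1252  0.001 ]
0.142 [ 0.0693 -0.1268  0.003 ]
[ 0.0707 -0.0219  0.125 ]
[ 0.0703 -0.0234  0.145 ]
```

View pics/base.png

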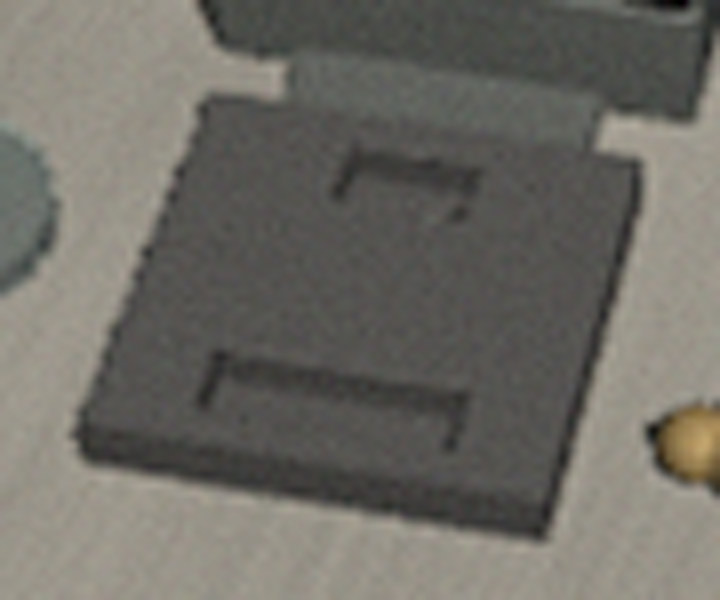

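Run:
```python
from h import *
s=cam("side");Q=np.array([onz(s,p,.02)[:2] for p in [(275.4,237.1),(330,245),(319,287.1),(260,278.5)]]);print(Q.round(4),Q.mean(0))
c=cam("wrist");a=cam("scene");st=r.read_state();M=R.from_quat(st["eef_rot"]).as_matrix()
for p in Q.mean(0),(.551,.040): print((M.T@(np.r_[p,.02]-st["ee_pos"])).round(4))
print((M.T@(onz(c,(97,138),.02)-st["ee_pos"])).round(4))
```

```text
[[ 0.6263 -0.0125]
 [ 0.4877 -0.0318]
 [ 0.4691  0.1032]
 [ 0.6069  0.1244]] [0.54750683 0.04581592]
[ 0.0036 -0.0921  0.125 ]
[ 0.0008 -0.0983  0.125 ]
[ 0.0694 -0.1631  0.125 ]
```

drive_tool(
  moves=[
    [[0.007, -0.013, 0.01, 0, 0, 0, 0], [0, -0.01, 0.02, 0, 0, 0, 0], [0, 0, 0.02, 0, 0, 0, 0], [0, 0, 0.015, 0, 0, 0, 0], [0, 0, 0.006, 0, 0, 0, 0], [0, 0, 0, 0, 0, 0, 0], [0, 0, 0, 0, 0, 0, 0]],
  ],
)

```text
time: 7.85
ee_pos: [0.5362, 0.1134, 0.0748]
eef_rot: [-0.061, 0.998, 0.0, 0.0]
ft_force: [-0.4, 0.3, -2.5]
width: 0.0097
grip_force: 50.0
```

Run:
```python
from h import *
c,im=snap("wrist","w3.png")
st=r.read_state();print(st["time"],st["ee_pos"].round(4),st["ft_force"].round(1))
```

```text
7.9 [0.5364 0.1133 0.075 ] [-0.2  0.1 -2.4]
```

View pics/w3.png

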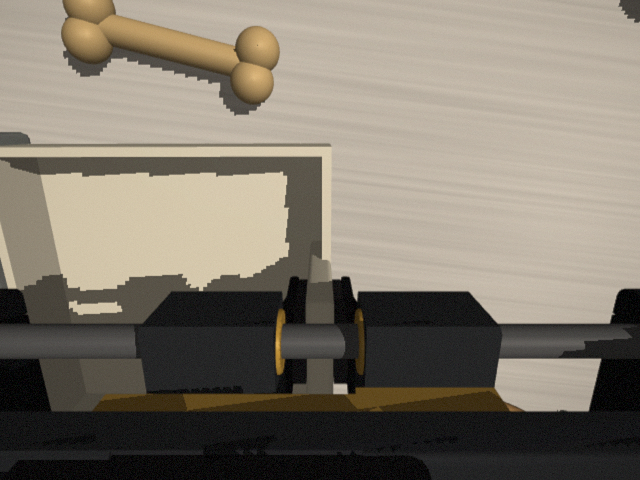

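drive_tool(
  moves=[
    [[0, 0, 0.004, 0, 0, 0, 0], [0, 0, 0.004, 0, 0, 0, 0], [0, 0, 0.003, 0, 0, 0, 0], [0, 0, 0.002, 0, 0, 0, 0], [0, 0, 0.002, 0, 0, 0, 0], [0, 0, 0, 0, 0, 0, 0]],
  ],
)

```text
time: 8.5
ee_pos: [0.5356, 0.1128, 0.0587]
eef_rot: [-0.061, 0.998, -0.0, -0.0]
ft_force: [0.2, -0.9, -2.5]
width: 0.0103
grip_force: 50.0
```

drive_tool(
  moves=[
    [[0, 0, 0.002, 0, 0, 0, 0], [0, 0, 0.002, 0, 0, 0, 0], [0, 0, 0, 0, 0, 0, 0], [0, 0, 0.001, 0, 0, 0, 0], [0, 0, 0, 0, 0, 0, 0]],
  ],
)

```text
time: 9.0
ee_pos: [0.5357, 0.1128, 0.054]
eef_rot: [-0.061, 0.998, -0.0, -0.0]
ft_force: [-0.3, -0.5, -3.0]
width: 0.0097
grip_force: 50.0
```

drive_tool(
  moves=[
    [[0, 0, 0.001, 0, 0, 0, 0], [0, 0, 0.001, 0, 0, 0, 0], [0, 0, 0, 0, 0, 0, 0], [0, 0, 0, 0, 0, 0, 0]],
  ],
)

```text
time: 9.4
ee_pos: [0.5359, 0.1129, 0.053]
eef_rot: [-0.061, 0.998, -0.0, 0.0]
ft_force: [-3.9, -0.2, 7.4]
width: 0.0096
grip_force: 50.0
```

drive_tool(
  moves=[
    [[0, 0, -0.001, 0, 0, 0, 0.5], [0, 0, 0, 0, 0, 0, 0.5], [0, 0, 0, 0, 0, 0, 0.5], [0, 0, 0, 0, 0, 0, 0.5], [0, 0, 0, 0, 0, 0, 0.5], [0, 0, 0, 0, 0, 0, 0.5], [0, 0, -0.02, 0, 0, 0, 0.5], [0, 0, -0.04, 0, 0, 0, 0.5], [0, 0, -0.045, 0, 0, 0, 0.5], [0, 0, -0.045, 0, 0, 0, 0.5]],
  ],
)

```text
time: 10.4
ee_pos: [0.5353, 0.1128, 0.2046]
eef_rot: [-0.061, 0.998, 0.0, -0.0]
ft_force: [0.7, -0.2, -0.1]
width: 0.0435
grip_force: 0.0
```

Run:
```python
from h import *
c,im=snap("wrist");s,i2=snap("side")
st=r.read_state();print(st["time"],st["ee_pos"].round(4))
g=cv2.resize(i2[120:345,160:460],(640,480),interpolation=cv2.INTER_CUBIC)
cv2.imwrite("pics/c4.png",cv2.resize(np.hstack([im,g]),(800,300))[:,:,::-1])
print(r.place_of("wrist","tray")[:1],r.place_of("side","tray")[:1])
for n,cc in(("wrist",c),("side",s)):
    for d in r.place_of(n,"tray")[:1]: print(n,onz(cc,d["at"],.02))
sc,i3=snap("scene")
for q,z in(("handle",.161),("axle",.09)):
    for d in r.place_of("scene",q)[:1]: print(q,d["conf"],onz(sc,d["at"],z))
```

```text
10.5 [0.5386 0.1139 0.2095]
[{'at': [247.0, 218.6], 'conf': 0.73}] [{'at': [294.2, 259.3], 'conf': 0.69}]
wrist [0.54956883 0.04640379 0.02      ]
side [0.5539561  0.04211879 0.02      ]
handle 0.59 [ 0.58699403 -0.25480189  0.161     ]
axle 0.93 [ 0.56221121 -0.10159485  0.09      ]
```

View pics/c4.png

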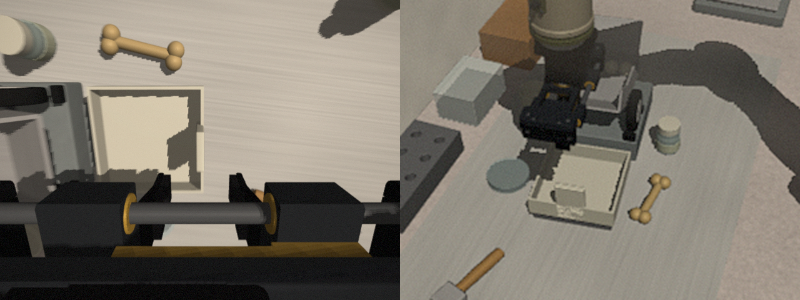

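The tray sits flat on the base, tab outward: the wrist crop shows its rim square at (90–203, 88–190). Next I go above and behind the handle.

drive_tool(
  moves=[
    [[0, 0, -0.04, 0, 0, 0, 0.6], [0, -0.02, -0.025, 0, 0, 0, 0.6], [0, -0.045, 0, 0, 0, 0, 0.6], [0, -0.045, 0, 0, 0, 0, 0.6], [0, -0.045, 0, 0, 0, 0, 0.6], [0, -0.045, 0, 0, 0, 0, 0.6], [0, -0.045, 0, 0, 0, 0, 0.6], [0, -0.045, 0, 0, 0, 0, 0.6], [0, -0.045, 0, 0, 0, 0, 0.6], [-0.003, -0.045, 0, 0, 0, 0, 0.6]],
  ],
)

```text
time: 11.85
ee_pos: [0.5846, -0.2659, 0.2672]
eef_rot: [-0.061, 0.998, 0.0, -0.001]
ft_force: [0.2, -0.2, 0.3]
width: 0.0521
grip_force: 0.0
```

drive_tool(
  moves=[
    [[0, -0.025, 0, 0, 0, 0, 0.6], [0, 0, 0, -0.13, 0, 0, 0.6], [0, 0, 0, -0.13, 0, 0, 0.6], [0, 0, 0, -0.13, 0, 0, 0.6], [0, 0, 0, -0.13, 0, 0, 0.6], [0, 0, 0, -0.14, 0, 0, 0.6], [0, 0, 0, 0, 0, 0, 0.6], [0, 0, 0, 0, 0, 0, 0.6]],
  ],
)

```text
time: 12.65
ee_pos: [0.5881, -0.2892, 0.266]
eef_rot: [-0.057, 0.944, 0.324, -0.021]
ft_force: [0.2, 1.2, 1.2]
width: 0.0522
grip_force: 0.0
```

```bash
cat > g.py <<'E'
from h import *
st=r.read_state();M=R.from_quat(st["eef_rot"]).as_matrix()
print(st["time"],st["ee_pos"].round(4),M.round(3).tolist(),st["joint_positions"].round(2),st["ft_force"].round(1),st["width"])
y=np.radians(97);D=np.array([[np.cos(y),-np.sin(y),0],[np.sin(y),np.cos(y),0],[0,0,1]]);o=np.array([.5506,.043,0])-.149*D[:,0]
print("TCP in dock",(D.T@(st["ee_pos"]-o)).round(4),"tool in dock",(D.T@M).round(3).tolist())
t=np.radians(38);z=D@[np.sin(t),0,-np.cos(t)];tgt=o+D@[-.147,0,.161]+.0187*z
print("to target in tool",(M.T@(tgt-st["ee_pos"])).round(4))
Rt=np.c_[D[:,1],D@[np.cos(t),0,np.sin(t)],z];print("rotvec",R.from_matrix(M.T@Rt).as_rotvec().round(3))
E
python3 g.py
python3 - <<'E'
from h import *
c,im=snap("wrist","w5.png")
for q in("handle",): 
    for d in r.place_of("wrist",q)[:1]:
        P=onz(c,d["at"],.161);st=r.read_state();M=R.from_quat(st["eef_rot"]).as_matrix();print(d,P,M.T@(P-st["ee_pos"]))
E
```

```text
12.65 [ 0.5881 -0.2892  0.266 ] [[-0.993, -0.094, -0.076], [-0.121, 0.784, 0.609], [0.002, 0.614, -0.79]] [ 0.74  0.76 -0.24  0.9  -0.37  1.9   2.18] [0.2 1.2 1.2] 0.05222395069923938
TCP in dock [-0.1852  0.0033  0.266 ] tool in dock [[0.001, 0.79, 0.614], [1.0, -0.002, 0.001], [0.002, 0.614, -0.79]]
to target in tool [-0.0035 -0.0341  0.125 ]
rotvec [-0.003 -0.001 -0.002]
{'at': [275.5, 239.9], 'conf': 0.73} [ 0.58694646 -0.24833983  0.161     ] [-0.00283264 -0.03513971  0.10973035]
```

View pics/w5.png

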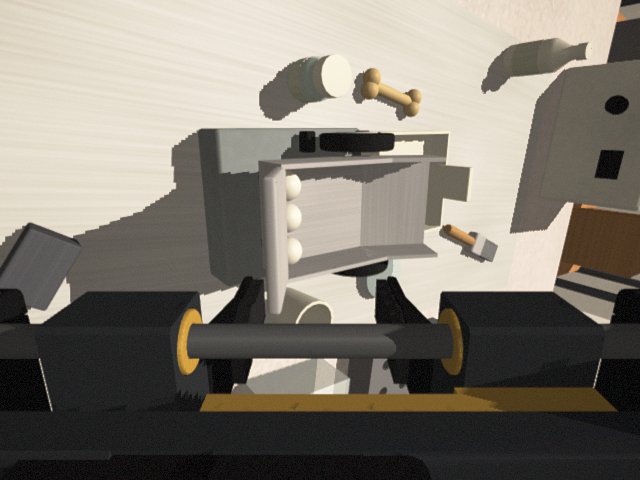

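The wrist view shows the paddle edge-on at about (275,240) and all three balls at (290,185–250). I approach along the slope and close.

drive_tool(
  moves=[
    [[-0.003, -0.0345, 0, 0, 0, 0, 0.6], [0, 0, 0.03, 0, 0, 0, 0.6], [0, 0, 0.035, 0, 0, 0, 0.6], [0, 0, 0.035, 0, 0, 0, 0.6], [0, 0, 0.02, 0, 0, 0, 0.6], [0, 0, 0.005, 0, 0, 0, 0.6], [0, 0, 0, 0, 0, 0, 0.6]],
  ],
)

```text
time: 13.45
ee_pos: [0.5855, -0.2386, 0.1498]
eef_rot: [-0.059, 0.945, 0.322, -0.019]
ft_force: [0.6, 0.5, 0.9]
width: 0.0526
grip_force: 0.0
```

```bash
python3 g.py
```

```text
13.45 [ 0.5855 -0.2386  0.1498] [[-0.992, -0.099, -0.074], [-0.124, 0.785, 0.607], [-0.002, 0.611, -0.791]] [ 0.73  0.74 -0.25  1.18 -0.35  1.65  2.24] [0.6 0.5 0.9] 0.052608628137575754
TCP in dock [-0.1348 -0.0004  0.1498] tool in dock [[-0.002, 0.791, 0.611], [1.0, 0.002, -0.0], [-0.002, 0.611, -0.791]]
to target in tool [ 0.0004 -0.0028  0.0024]
rotvec [-0.005  0.     0.002]
```

drive_tool(
  moves=[
    [[0, -0.0025, 0.002, 0, 0, 0, 0], [0, 0, 0, 0, 0, 0, 0], [0, 0, 0, 0, 0, 0, 0], [0, 0, 0, 0, 0, 0, 0], [0, 0, 0, 0, 0, 0, 0], [0, 0, 0, 0, 0, 0, 0], [0, 0, 0, 0, 0, 0, 0], [0, 0, 0, 0, 0, 0, 0], [0, 0, 0, 0, 0, 0, 0]],
  ],
  squeeze=20,
)

```text
time: 14.35
ee_pos: [0.585, -0.2384, 0.1464]
eef_rot: [-0.059, 0.944, 0.325, -0.02]
ft_force: [-3.8, 4.8, 6.7]
width: 0.0102
grip_force: 20.0
```

```bash
python3 g.py
```

```text
14.35 [ 0.585  -0.2384  0.1464] [[-0.992, -0.098, -0.076], [-0.124, 0.782, 0.611], [-0.0, 0.616, -0.788]] [ 0.73  0.75 -0.25  1.18 -0.35  1.65  2.25] [-3.8  4.8  6.7] 0.010197676497606284
TCP in dock [-1.345e-01  1.000e-04  1.464e-01] tool in dock [[-0.002, 0.788, 0.616], [1.0, 0.002, 0.001], [-0.0, 0.616, -0.788]]
to target in tool [-0.0001 -0.0008 -0.0005]
rotvec [-0.    -0.001  0.002]
```

drive_tool(
  moves=[
    [[0, 0.0065, -0.0034, 0.05, 0, 0, 0], [0, 0.0065, -0.0034, 0.05, 0, 0, 0], [0, 0.0065, -0.0034, 0.05, 0, 0, 0], [0, 0.0065, -0.0034, 0.05, 0, 0, 0], [0, 0.0065, -0.0034, 0.05, 0, 0, 0]],
  ],
)

```text
time: 14.85
ee_pos: [0.5827, -0.2211, 0.1773]
eef_rot: [-0.06, 0.977, 0.203, -0.012]
ft_force: [-1.6, 1.4, 2.0]
width: 0.0101
grip_force: 20.0
```

```bash
python3 g.py
```

```text
14.85 [ 0.5827 -0.2211  0.1773] [[-0.992, -0.112, -0.049], [-0.122, 0.911, 0.395], [0.0, 0.398, -0.917]] [ 0.63  0.55 -0.23  1.32 -0.23  1.5   2.15] [-1.6  1.4  2. ] 0.010106981502258137
TCP in dock [-0.1171  0.0004  0.1773] tool in dock [[-0.0, 0.917, 0.398], [1.0, 0.0, 0.0], [0.0, 0.398, -0.917]]
to target in tool [-0.0004 -0.0292  0.0211]
rotvec [-0.254 -0.     0.   ]
```

drive_tool(
  moves=[
    [[0, 0.0065, -0.0034, 0.05, 0, 0, 0], [0, 0.0065, -0.0034, 0.05, 0, 0, 0], [0, 0.0065, -0.0034, 0.05, 0, 0, 0], [0, 0.0065, -0.0034, 0.05, 0, 0, 0], [0, 0.0065, -0.0034, 0.05, 0, 0, 0], [0, 0.0065, -0.0034, 0.05, 0, 0, 0], [0, 0.0065, -0.0034, 0.05, 0, 0, 0], [0, 0.0065, -0.0034, 0.05, 0, 0, 0], [0, 0.0065, -0.0034, 0.05, 0, 0, 0], [0, 0.0065, -0.0034, 0.05, 0, 0, 0]],
  ],
)

```text
time: 15.85
ee_pos: [0.5758, -0.165, 0.2233]
eef_rot: [-0.061, 0.997, -0.046, 0.003]
ft_force: [-5.2, 0.8, 7.1]
width: 0.0097
grip_force: 20.0
```

drive_tool(
  moves=[
    [[0, 0, 0, 0, 0, 0, 0], [0, 0, 0, 0, 0, 0, 0], [0, 0, 0, 0, 0, 0, 0], [0, 0, 0, 0, 0, 0, 0], [0, 0, 0, 0, 0, 0, 0], [0, 0, 0, 0, 0, 0, 0], [0, 0, 0, 0, 0, 0, 0], [0, 0, 0, 0, 0, 0, 0]],
  ],
)

```text
time: 16.65
ee_pos: [0.576, -0.165, 0.223]
eef_rot: [-0.061, 0.997, -0.045, 0.003]
ft_force: [-3.1, 0.2, 8.7]
width: 0.0096
grip_force: 20.0
```

```bash
python3 g.py
python3 - <<'E'
from h import *
c,im=snap("wrist");s,i2=snap("side")
g=cv2.resize(i2[150:312,220:436],(640,480),interpolation=cv2.INTER_CUBIC)
cv2.imwrite("pics/c6.png",cv2.resize(np.hstack([im,g]),(800,300))[:,:,::-1])
E
```

```text
16.65 [ 0.576 -0.165  0.223] [[-0.993, -0.121, 0.012], [-0.121, 0.989, -0.089], [-0.001, -0.09, -0.996]] [ 0.35  0.26 -0.24  1.56  0.15  1.31  1.78] [-3.1  0.2  8.7] 0.009585227013520837
TCP in dock [-6.06e-02  1.00e-04  2.23e-01] tool in dock [[0.0, 0.996, -0.09], [1.0, -0.0, -0.001], [-0.001, -0.09, -0.996]]
to target in tool [-0.0001 -0.0677  0.0832]
rotvec [-0.753  0.001 -0.   ]
```

View pics/c6.png

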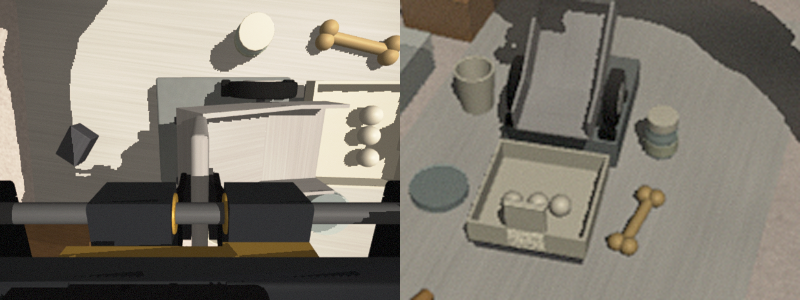

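Both views show the three balls in the tray: (370,115–157) in the wrist half and (510–560,200) in the side half. Now I lower the cart.

drive_tool(
  moves=[
    [[0, -0.0063, 0.00376, -0.05, 0, 0, 0], [0, -0.0063, 0.00376, -0.05, 0, 0, 0], [0, -0.0063, 0.00376, -0.05, 0, 0, 0], [0, -0.0063, 0.00376, -0.05, 0, 0, 0], [0, -0.0063, 0.00376, -0.05, 0, 0, 0], [0, -0.0063, 0.00376, -0.05, 0, 0, 0], [0, -0.0063, 0.00376, -0.05, 0, 0, 0], [0, -0.0063, 0.00376, -0.05, 0, 0, 0], [0, -0.0063, 0.00376, -0.05, 0, 0, 0], [0, -0.0063, 0.00376, -0.05, 0, 0, 0]],
  ],
)

```text
time: 17.75
ee_pos: [0.5831, -0.221, 0.177]
eef_rot: [-0.06, 0.977, 0.205, -0.012]
ft_force: [0.0, 2.3, 2.7]
width: 0.0098
grip_force: 20.0
```

drive_tool(
  moves=[
    [[0, -0.0063, 0.00376, -0.05, 0, 0, 0], [0, -0.0063, 0.00376, -0.05, 0, 0, 0], [0, -0.0063, 0.00376, -0.05, 0, 0, 0], [0, -0.0063, 0.00376, -0.05, 0, 0, 0], [0, -0.004, 0.0023, -0.03, 0, 0, 0], [0, -0.0023, 0.0014, -0.02, 0, 0, 0], [0, 0, 0, 0, 0, 0, 0], [0, 0, 0, 0, 0, 0, 0]],
  ],
)

```text
time: 18.55
ee_pos: [0.5851, -0.2382, 0.1461]
eef_rot: [-0.059, 0.944, 0.324, -0.02]
ft_force: [-3.7, 5.2, 7.5]
width: 0.0099
grip_force: 20.0
```

```bash
python3 g.py
```

```text
18.55 [ 0.5851 -0.2382  0.1461] [[-0.992, -0.098, -0.076], [-0.124, 0.783, 0.61], [-0.001, 0.615, -0.789]] [ 0.72  0.75 -0.24  1.18 -0.36  1.64  2.25] [-3.7  5.2  7.5] 0.00994704163263006
TCP in dock [-0.1343 -0.      0.1461] tool in dock [[-0.002, 0.789, 0.615], [1.0, 0.002, 0.001], [-0.001, 0.615, -0.789]]
to target in tool [ 0.     -0.0008 -0.0009]
rotvec [-0.001 -0.001  0.002]
```

Same pose and force as before lifting, so the cart is on its rest. I open and retreat along the slope.

drive_tool(
  moves=[
    [[0, 0, 0, 0, 0, 0, 0.6], [0, 0, 0, 0, 0, 0, 0.6], [0, 0, 0, 0, 0, 0, 0.6], [0, 0, 0, 0, 0, 0, 0.6], [0, 0, 0, 0, 0, 0, 0.6], [0, 0, -0.01, 0, 0, 0, 0.6], [0, 0, -0.03, 0, 0, 0, 0.6], [0, 0, -0.04, 0, 0, 0, 0.6], [0, 0, -0.03, 0, 0, 0, 0.6], [0, 0, 0, 0, 0, 0, 0.6]],
  ],
)

```text
time: 19.55
ee_pos: [0.5937, -0.3102, 0.2351]
eef_rot: [-0.057, 0.945, 0.321, -0.017]
ft_force: [0.2, -0.6, 0.7]
width: 0.0521
grip_force: 0.0
```

```bash
python3 g.py|head -1
python3 - <<'E'
from h import *
c,im=snap("wrist");s,i2=snap("side")
g=cv2.resize(i2[120:312,180:436],(640,480),interpolation=cv2.INTER_CUBIC)
cv2.imwrite("pics/c7.png",cv2.resize(np.hstack([im,g]),(800,300))[:,:,::-1])
E
```

```text
19.55 [ 0.5937 -0.3102  0.2351] [[-0.993, -0.096, -0.069], [-0.119, 0.787, 0.605], [-0.004, 0.609, -0.793]] [ 0.75  0.81 -0.21  0.88 -0.36  1.88  2.22] [ 0.2 -0.6  0.7] 0.05206220664975119
```

View pics/c7.png

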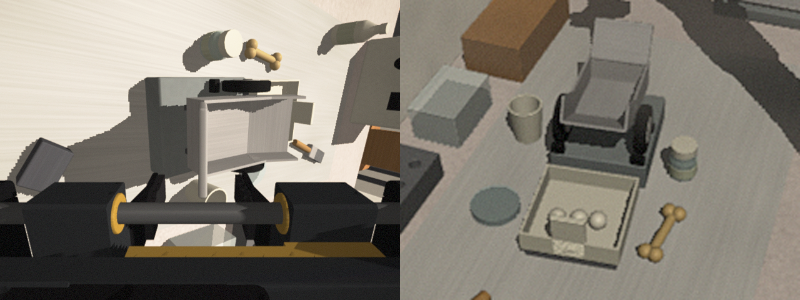

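The cart is back on its rest, the three balls are in the tray at (555–600,218), the bystanders are where they were, and the gripper is clear.

```bash
python3 -c "
from bench import r
print(r.close_job())"
```

```text
the job is handed in; nothing more can be done
None
```

The job is handed in at about 20 s of the 62 s limit: tray seated on the keyed base, all three balls in it, cart lowered onto its rest and the gripper clear, judged from the camera views and forces since the hand-in returned no verdict.

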